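# Cure a batch of pen holders

## Robot

A 6-joint arm with a two-finger parallel gripper is mounted at the origin on the work surface. World frame = base frame: x ahead of the robot, y to its left, z up, the work surface at z = 0. Lengths are in mm, angles in degrees, forces in N, time in s.
With the tool pointing down it reaches from about 350 to 850 mm from the base axis. Payload 8.1 kg.
Tool frame: the origin (TCP) lies at the centre of the arm's flange, where the gripper is bolted on; the fingertips stand 173 mm ahead of it and the grasp point (between the pads) lies 155 mm ahead of it; z points along the fingers, y is the line along which they close (so a half turn about z gives the same grasp; the last joint's range is limited). The gripper opens to 85 mm and grips with 20 to 120 N. Pads are 22 mm wide; open, the fingers measure 114 mm over their backs; the gripper's body (76 mm by 85 mm) begins 54 mm behind the grasp point. The pads swing forward as they close: fully open they stand 13 mm farther back than shut.
Start: joints at [58.992, 7.471, 85.268, -0, 87.261, -4.893], TCP at [264.089, 538.761, 404.692] pointing down, gripper open.
Joint ranges: [-169.43, 169.43], [-51.17, 129.36], [1.28, 143.12], [-76.62, 256.62], [0, 156.53], [-152.29, 152.29]. Speed limits (degrees/s): [136.94, 136.94, 159.86, 180, 180, 180].

## Interface

Orientations are given as [roll, pitch, yaw] about the fixed x, y, z axes, in that order (R = Rz(yaw) Ry(pitch) Rx(roll)).
In Python, from bench import * gives the robot as it stands.
- The arm moves only by the shell command python3 -m jog 'ROWS' [FORCE]. ROWS is text: rows parted by semicolons, each of 7 numbers parted by spaces: the shift along the tool's x, y, z scaled (see below), then the turn, a rotation vector about the tool's x, y, z scaled (see below), then the closure, from -1 (fully open) to 1 (shut). In form: tx ty tz wx wy wz hand; .... A call has 1 to 5 rows; each row shifts and turns the commanded pose from where the row before left it, along the tool's axes as they then stand; what a row does not reach is not made up. The controller multiplies each number of a shift by 0.1 m and each number of a turn by 60 degrees. A row lasts 1/8 s, in which the tool goes at most 62.5 mm and 10.7 degrees, less where a joint would pass 70% of its speed; a pose out of reach is approached as far as the arm can. A call with a number of a shift or a turn outside -1 to 1 is refused whole. A call with a gripper value outside its range is refused whole. The fingers move at their own pace and stop on an object; FORCE is the grip in N (left out, the last holds). Time passes only in rows, so rows that do not move let the fingers close. It gives the time, the measured TCP pose, the force, the opening and the grip force at its end, in the units of the state.
- sense(): the state, without advancing time (a new reading comes with each control period).
- snapshot(name): name is "scene" or "top" or "wrist"; returns a dict with "img" (480x640x3 uint8, red, green, blue), "fx", "fy", "cx", "cy" (pixels), "dist" ([k1, k2, p1, p2, k3] as OpenCV has them; the pictures are not rectified), "extrinsics" (4x4, takes a point from camera to world coordinates). Camera axes: x right, y down, z forward; pixel columns grow to the right and rows downward; lengths in mm; the calibration is good to about 2 mm. A picture is of the moment at which its call begins. There is no depth.
- hand_in(): hands the job in; it is judged then, once.
The state is a dict: "time": time; "joint_pos": joint angles; "qd": joint speeds; "joint_efforts": joint torques, N m; "tool_pos": TCP position; "tcp_rot": TCP orientation; "ft_force": force on the tool from outside, world axes, zero at the start; "wrist_torque": the same for the moment, N m; "finger_gap": finger opening in mm; "grip_force": force on a finger pad.
Only numpy, scipy, OpenCV 4.12 (cv2) and the standard library are available. Lean on these libraries where they do the work, as an engineer would, in place of code of your own. Each camera call takes 0.05 s, during which the arm holds its last target. There are 200 camera calls.

## Task

Cure today's batch of lacquered (touch-dry) pen holders: lift every pen that hangs on the drying rack off its peg and lay it level across both combs in the chamber of the UV unit, one pen to a notch, then set the amber cover squarely down over the chamber's lip. When it is covered, turn the small inner knob to 5 minutes (its pointer at the long red tick) without shifting the outer power ring, and leave everything else on the table where it stands.

Things in the scene. Friction and masses are not known exactly. Their poses are not given: they have to be found in the camera images.
- unit: UV curing unit: fixed white box 360 x 270 mm, flat deck 55 mm above the table; origin at the centre of its underside, x from the control panel (end near the robot) to the curing chamber, y left, z up. Chamber centred at x = 55 mm, y = 0; concentric knob at x = -130 mm, y = 0. In the chamber two white combs (6 mm thick, along y) at x = 17 and x = 93 mm carry the pens.
- chamber (a point): centre of the chamber floor, on the deck (z 55 mm), where the centre of the cover's underside belongs; axes as the unit's. Round it a steel lip, 10 mm high, 216 mm (x) by 222 mm (y) outside, 210 by 216 inside.
- notch0 (a point): notch 0 of the combs, counted from the left (+y), 44 mm apart: where the middle of a pen lying in it along the unit's x belongs, half-way between the combs, 22.5 mm above the deck (the pen's axis). Axes as the unit's. Notch floors are flat, 18 mm wide, 16 mm above the deck; the pointed ridges between are 29 mm high.
- notch1 (a point): notch 1 of the combs, counted from the left (+y), 44 mm apart: where the middle of a pen lying in it along the unit's x belongs, half-way between the combs, 22.5 mm above the deck (the pen's axis). Axes as the unit's. Notch floors are flat, 18 mm wide, 16 mm above the deck; the pointed ridges between are 29 mm high.
- notch2 (a point): notch 2 of the combs, counted from the left (+y), 44 mm apart: where the middle of a pen lying in it along the unit's x belongs, half-way between the combs, 22.5 mm above the deck (the pen's axis). Axes as the unit's. Notch floors are flat, 18 mm wide, 16 mm above the deck; the pointed ridges between are 29 mm high.
- notch3 (a point): notch 3 of the combs, counted from the left (+y), 44 mm apart: where the middle of a pen lying in it along the unit's x belongs, half-way between the combs, 22.5 mm above the deck (the pen's axis). Axes as the unit's. Notch floors are flat, 18 mm wide, 16 mm above the deck; the pointed ridges between are 29 mm high.
- timer (a joint): angle of the small black inner knob (cure time), rad, growing clockwise from above: 0 is 0 minutes, 0.5236 per minute, stops at 0 and 10 minutes, 5 minutes is 2.618. A red line on its aluminium top is the pointer. The panel has eleven ticks, 0 to 10 minutes; the long red one, straight toward the chamber (unit +x), is 5 minutes. Friction 0.03 N m; stays where left.
- timer_grip (a point): on the axis of the inner knob, 27.5 mm above the deck. The knob is round, 30 mm in diameter, and stands from 13 to 37 mm above the deck; just under it lies the outer ring.
- power_ring (a joint): angle of the grey outer ring (lamp power), rad, growing clockwise from above. 54 mm in diameter, top 13 mm above the deck, on the timer knob's axis; it turns at a touch (0.012 N m).
- ring_mark (a point): the orange mark on top of the outer ring, 24 mm from its axis.
- cover: light-shield cover of clear amber acrylic, open below, loose, 0.28 to 0.46 kg: 232 mm (x) by 238 mm (y) by 60 mm high, walls and top 3 mm, so 5 mm play all round the lip; starts upright on the table beside the unit. Origin at the centre of its underside, x along its handle. Fits either way round.
- cover_handle (a point): centre of the black handle bar on the cover: 80 mm along the cover's x, 14 mm wide, 20 mm high; 82 mm above the cover's underside, 22 mm above its top plate (12 mm gap under the bar).
- rack: wooden drying rack, fixed, 262 mm wide, origin on the table under its middle, front (-x) to the robot. Pens lean on it at 50 degrees from horizontal. Top rail at 170 mm with four brass pegs, 4 mm thick, 46 mm apart along y, pointing up, 8 degrees forward of vertical, to 196 mm: lift a pen straight up 40 mm to free its eye. A rest bar is behind the pens 50 mm below their middle; open air behind the middle.
- pen_honey_mid (a point): middle of the honey-yellow pen holder (None if absent): wooden shaft 13 mm thick, 25 g, balanced here within 8 mm; x along the pen to its tail. The nib end (brass flange) is at x = -80 mm; on the tail a brass screw eye, 20 mm wide, centred at x = 75 mm; z is normal to the eye. Starts hanging by the eye on a peg of the rack, eye up, its middle 115 mm above the table.
- pen_red_mid (a point): middle of the dark red pen holder (None if absent): wooden shaft 13 mm thick, 25 g, balanced here within 8 mm; x along the pen to its tail. The nib end (brass flange) is at x = -80 mm; on the tail a brass screw eye, 20 mm wide, centred at x = 75 mm; z is normal to the eye. Starts hanging by the eye on a peg of the rack, eye up, its middle 115 mm above the table.
- pen_brown_mid (a point): middle of the dark brown pen holder (None if absent): wooden shaft 13 mm thick, 25 g, balanced here within 8 mm; x along the pen to its tail. The nib end (brass flange) is at x = -80 mm; on the tail a brass screw eye, 20 mm wide, centred at x = 75 mm; z is normal to the eye. Starts hanging by the eye on a peg of the rack, eye up, its middle 115 mm above the table.
- pen_olive_mid (a point): middle of the olive green pen holder (None if absent): wooden shaft 13 mm thick, 25 g, balanced here within 8 mm; x along the pen to its tail. The nib end (brass flange) is at x = -80 mm; on the tail a brass screw eye, 20 mm wide, centred at x = 75 mm; z is normal to the eye. Starts hanging by the eye on a peg of the rack, eye up, its middle 115 mm above the table.
- ink_amber: amber ink bottle, 34 mm wide, 75 mm high; bystander, loose, origin at the centre of its underside
- ink_violet: violet ink bottle, 36 mm wide, 70 mm high; bystander, loose, origin at the centre of its underside
- ink_magenta: magenta ink bottle, 34 mm wide, 65 mm high; bystander, loose, origin at the centre of its underside
- purple_cup: purple plastic cup, 86 mm wide, 115 mm high; bystander, loose, origin at the centre of its underside
- ink_block: wooden block 90 x 45 x 30 mm; bystander, loose, origin at the centre of its underside
- phone: phone 150 x 72 x 9 mm lying flat; bystander, loose, origin at the centre of its underside
Not all that is in view belongs to the job. Leave any grey or pink look-alike of the part that bears pen_red_mid alone.

How it is judged (in metres and radians):
On the way, in this order (a step that is already met when the one before it is completed fails the run):
1. every pen on the rack today lies in a notch of the combs and is let go (x of pen_honey_mid in the frame of unit between 0.03 and 0.08 m and y of pen_honey_mid in the frame of unit between -0.085 and 0.085 m and z of pen_honey_mid in the frame of unit between 0.07 and 0.085 m and angle between the x axis of each of pen_honey_mid, pen_red_mid, pen_brown_mid, pen_olive_mid and the x axis of unit, either way round below 0.15 rad and x of pen_red_mid in the frame of unit between 0.03 and 0.08 m and y of pen_red_mid in the frame of unit between -0.085 and 0.085 m and z of pen_red_mid in the frame of unit between 0.07 and 0.085 m and x of pen_brown_mid in the frame of unit between 0.03 and 0.08 m and y of pen_brown_mid in the frame of unit between -0.085 and 0.085 m and z of pen_brown_mid in the frame of unit between 0.07 and 0.085 m and x of pen_olive_mid in the frame of unit between 0.03 and 0.08 m and y of pen_olive_mid in the frame of unit between -0.085 and 0.085 m and z of pen_olive_mid in the frame of unit between 0.07 and 0.085 m and contact force between each of pen_honey, pen_red, pen_brown, pen_olive and the fingers below 0.1 N), for 0.2 s.
2. the cover sits squarely down over the lip and is let go (horizontal distance between cover and chamber below 0.009 m and z of cover in the frame of unit between 0.05 and 0.0585 m and angle between the x axis of cover and the x axis of unit, either way round below 0.1 rad and angle between cover's own z axis and vertical below 0.05 rad and contact force between cover and the fingers below 0.1 N and x of pen_honey_mid in the frame of unit between 0.03 and 0.08 m and y of pen_honey_mid in the frame of unit between -0.085 and 0.085 m and z of pen_honey_mid in the frame of unit between 0.07 and 0.085 m and angle between the x axis of each of pen_honey_mid, pen_red_mid, pen_brown_mid, pen_olive_mid and the x axis of unit, either way round below 0.15 rad and x of pen_red_mid in the frame of unit between 0.03 and 0.08 m and y of pen_red_mid in the frame of unit between -0.085 and 0.085 m and z of pen_red_mid in the frame of unit between 0.07 and 0.085 m and x of pen_brown_mid in the frame of unit between 0.03 and 0.08 m and y of pen_brown_mid in the frame of unit between -0.085 and 0.085 m and z of pen_brown_mid in the frame of unit between 0.07 and 0.085 m and x of pen_olive_mid in the frame of unit between 0.03 and 0.08 m and y of pen_olive_mid in the frame of unit between -0.085 and 0.085 m and z of pen_olive_mid in the frame of unit between 0.07 and 0.085 m), for 0.2 s.
3. with the cover on, the inner knob points at 5 minutes (value of joint timer between 2.478 and 2.758 rad and horizontal distance between cover and chamber below 0.009 m and z of cover in the frame of unit between 0.05 and 0.0585 m and angle between the x axis of cover and the x axis of unit, either way round below 0.1 rad and angle between cover's own z axis and vertical below 0.05 rad and contact force between cover and the fingers below 0.1 N), for 0.2 s.
At the end, for the whole second after the job is handed in: every pen present lies at rest across both combs in its own notch, within 25 mm lengthways and 0.15 rad; the cover is down round the lip within 9 mm and 0.1 rad, let go; the timer is at 5 minutes within 0.14 rad; the ring mark within 5 mm of its start (all of step 3 and x of pen_honey_mid in the frame of unit between 0.03 and 0.08 m and y of pen_honey_mid in the frame of unit between -0.085 and 0.085 m and z of pen_honey_mid in the frame of unit between 0.07 and 0.085 m and angle between the x axis of each of pen_honey_mid, pen_red_mid, pen_brown_mid, pen_olive_mid and the x axis of unit, either way round below 0.15 rad and x of pen_red_mid in the frame of unit between 0.03 and 0.08 m and y of pen_red_mid in the frame of unit between -0.085 and 0.085 m and z of pen_red_mid in the frame of unit between 0.07 and 0.085 m and x of pen_brown_mid in the frame of unit between 0.03 and 0.08 m and y of pen_brown_mid in the frame of unit between -0.085 and 0.085 m and z of pen_brown_mid in the frame of unit between 0.07 and 0.085 m and x of pen_olive_mid in the frame of unit between 0.03 and 0.08 m and y of pen_olive_mid in the frame of unit between -0.085 and 0.085 m and z of pen_olive_mid in the frame of unit between 0.07 and 0.085 m and linear speed of each of pen_honey, pen_red, pen_brown, pen_olive, cover below 0.03 m/s and distance of ring_mark from where it was at the start of the episode below 0.005 m); the robot touches nothing.
It fails at once if the outer power ring is dragged round (its mark moves more than 5 mm) (distance of ring_mark from where it was at the start of the episode above 0.005 m).
It fails at once if a bystander is moved more than 40 mm or an ink bottle or the cup is tipped over (distance of any of ink_amber, ink_violet, ink_magenta, purple_cup, ink_block, phone from where it was at the start of the episode above 0.04 m or angle between any of ink_amber, ink_violet, ink_magenta, purple_cup's own z axis and vertical above 0.6 rad).
Of pen_honey, pen_red, pen_brown, pen_olive only 3 to 4 are there at a start; the rules pass over those that are not, and their reading is None.
At some moment in a run one of cover may be knocked a few centimetres aside while the robot is not near it.
It also fails if it takes over 208 s, if anything falls off the work surface, if the arm or the gripper's body presses on something with over 40 N, if the wrist force passes 120 N, or if a joint passes its speed limit or range.

## Working session

There is one attempt and no reset: what is moved stays moved. The work goes in short steps, Python scripts to look and compute and a shell command to move; the robot and the scene stay as the last step left them, time stands still between calls to the robot, and variables do not carry over. Pictures are saved under pics/ and viewed, at most 17 in all, crops included, and the job is handed in when it is done.

```bash
ls; mkdir -p pics
python3 - <<'E'
from bench import *
import cv2
s=sense();print(s)
for n in("scene","top","wrist"):
    d=snapshot(n);cv2.imwrite(f"pics/{n}0.png",d["img"][:,:,::-1]);print(n,d["fx"],d["cx"],d["cy"],d["dist"],d["extrinsics"])
E
```

```text
pics
{'time': 0.0, 'joint_pos': array([ 5.89901022e+01,  7.51541201e+00,  8.53306175e+01,  1.33687377e-03,
        8.72605702e+01, -4.89245282e+00]), 'qd': array([-0.13347564, -0.02498568,  0.00346561, -0.03333226,  0.01303047,
        0.05476972]), 'joint_efforts': array([-6.10980387e-04, -5.69402218e+01, -5.00549912e+01, -2.76576366e-04,
        1.49273558e-02, -4.01182865e-05]), 'tool_pos': array([263.97787491, 538.55131324, 403.62813059]), 'tcp_rot': array([-1.79893903e+02, -1.04217824e-02,  1.53882480e+02]), 'ft_force': array([-0.91885668,  0.39748815, -0.11371947]), 'wrist_torque': array([-0.02977511, -0.027441  , -0.00142238]), 'grip_force': 0.0, 'finger_gap': 85.76955381172377}
scene 443.0252112187733 318.3300424651739 238.6436001328542 [-0.00770913  0.          0.          0.          0.        ] [[ 5.68825107e-01  5.97462862e-01 -5.65222192e-01  1.18448261e+03]
 [ 8.22368862e-01 -4.03023070e-01  4.01599128e-01 -5.24910019e+02]
 [ 1.21429815e-02 -6.93260798e-01 -7.20584495e-01  9.48038687e+02]
 [ 0.00000000e+00  0.00000000e+00  0.00000000e+00  1.00000000e+00]]
top 468.54986193533017 324.84532495850766 232.77862293231206 [-0.06321001  0.          0.          0.          0.        ] [[-7.55917076e-03 -9.83964042e-01  1.78206686e-01  3.40331826e+02]
 [-9.99893918e-01  5.21872954e-03 -1.35984049e-02 -6.97847459e+01]
 [ 1.24503289e-02 -1.78290574e-01 -9.83899111e-01  1.15863897e+03]
 [ 0.00000000e+00  0.00000000e+00  0.00000000e+00  1.00000000e+00]]
wrist 367.64746903478164 317.59152360975804 240.93295306012914 [-0.06102185  0.          0.          0.          0.        ] [[ 4.41344627e-01  8.63241946e-01  2.45006659e-01  2.01411758e+02]
 [ 8.97335525e-01 -4.23975046e-01 -1.22613685e-01  5.69099018e+02]
 [-1.96856645e-03  2.73968070e-01 -9.61736773e-01  3.73375188e+02]
 [ 0.00000000e+00  0.00000000e+00  0.00000000e+00  1.00000000e+00]]
```

View pics/scene0.png

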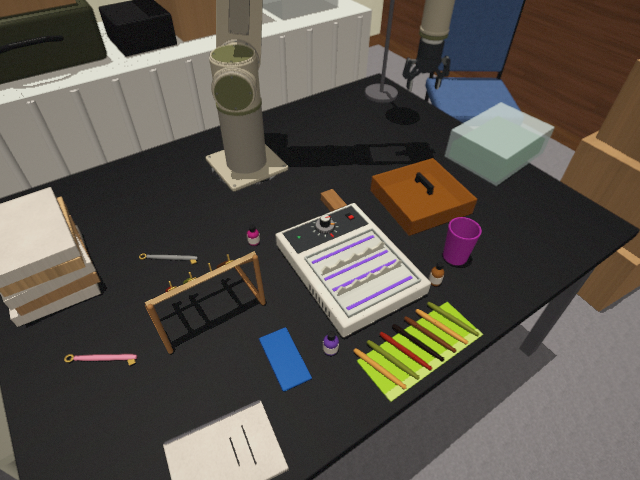

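View pics/top0.png

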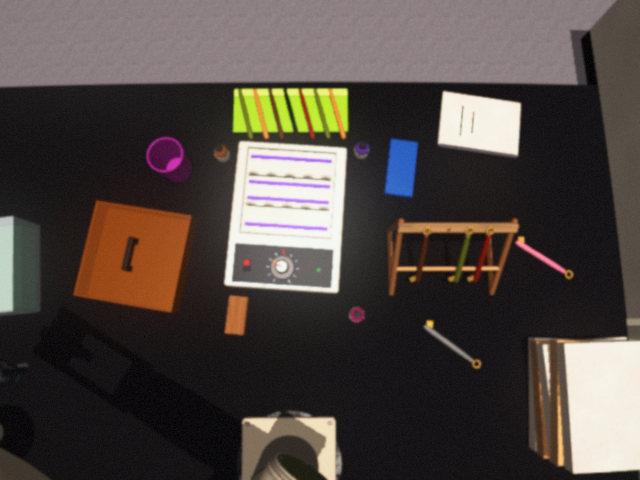

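Three pens hang on the rack: brown (422,255), olive (463,255) and red (484,258). The rest of the top view:
- The unit is at about (287,215) and its knob at (282,266).
- The cover is at (133,255) and its handle at (130,253).
- The pink and grey look-alikes lie on the table.

```bash
cat > h.py <<'E'
import numpy as np, cv2
from scipy.spatial.transform import Rotation as Ro
from bench import *
def ray(d,uv):
    K=np.array([[d["fx"],0,d["cx"]],[0,d["fy"],d["cy"]],[0,0,1]])
    n=cv2.undistortPoints(np.array([[uv]],float),K,np.array(d["dist"])).ravel()
    E=np.array(d["extrinsics"]); return E[:3,3],E[:3,:3]@np.array([n[0],n[1],1.])
def onz(d,uv,z):
    o,v=ray(d,uv); return (o+v*(z-o[2])/v[2]).round(1)
def tri(a,b):
    (o,v),(p,w)=a,b; s=np.linalg.lstsq(np.c_[v,-w],p-o,rcond=None)[0]
    x,y=o+v*s[0],p+w*s[1]; return ((x+y)/2).round(1),np.linalg.norm(x-y).round(1)
def proj(d,P):
    E=np.linalg.inv(np.array(d["extrinsics"])); K=np.array([[d["fx"],0,d["cx"]],[0,d["fy"],d["cy"]],[0,0,1]])
    return cv2.projectPoints(np.array(P,float).reshape(-1,3),cv2.Rodrigues(E[:3,:3])[0],E[:3,3],K,np.array(d["dist"]))[0].reshape(-1,2).round(1)
def tool(yclose_yaw,tilt=0):
    """tool frame: z down, tilted 'tilt' deg forward (toward heading yaw), x axis along heading, closing across it"""
    h=np.array([np.cos(np.radians(yclose_yaw)),np.sin(np.radians(yclose_yaw)),0]);t=np.radians(tilt)
    z=np.sin(t)*h-np.cos(t)*np.array([0,0,1]); x=np.cos(t)*h+np.sin(t)*np.array([0,0,1])
    return Ro.from_matrix(np.c_[x,np.cross(z,x),z])
def go(P,R,N=None,grasp=155,flip=None,start=None):
    """print the row that, repeated N times, brings the point 'grasp' mm ahead of flange to P with orientation R"""
    s=sense(); p0,R0=start if start else (np.array(s["tool_pos"]),Ro.from_euler('xyz',s["tcp_rot"],degrees=True))
    if flip is None:
        flip=(R0.inv()*R).magnitude()>np.pi/2 and (R0.inv()*R*Ro.from_euler('z',180,degrees=True)).magnitude()<(R0.inv()*R).magnitude()
    if flip: R=R*Ro.from_euler('z',180,degrees=True)
    P=np.array(P)-R.apply([0,0,grasp]); w=(R0.inv()*R).as_rotvec(); t=R0.inv().apply(P-p0)
    N=N or int(np.ceil(max(np.linalg.norm(t)/45,np.degrees(np.linalg.norm(w))/7,1)))
    A=sum(Ro.from_rotvec(w*k/N).as_matrix() for k in range(N)); t=np.linalg.solve(A,t)
    print("N",N,"row:",*(t/100).round(3),*(np.degrees(w/N)/60).round(4),"TCP->",P.round(1)); return P,R
E
python3 - <<'E'
from h import *
t=snapshot("top");s=snapshot("scene")
hs=lambda d:cv2.cvtColor(d["img"],cv2.COLOR_RGB2HSV)
print("knob",onz(t,(282,266),92),tri(ray(t,(282,266)),ray(s,(326,220))))
print("handle",onz(t,(130,253),90),tri(ray(t,(130,253)),ray(s,(424,183))))
for n,a in (("brown",(422,255)),("olive",(463,255)),("red",(484,258))):print(n,onz(t,a,115))
for a in((399,221),(517,221)):print("rail",onz(t,a,175))
for a in((241,144),(346,144),(339,291),(226,286)):print("unit",onz(t,a,55))
for n,a,z in(("cup",(165,155),115),("amber",(222,153),75),("violet",(361,149),70),("mag",(356,314),65),("block",(236,315),30)):print(n,onz(t,a,z))
for a in((98,201),(190,214),(170,311),(75,293)):print("cover",onz(t,a,60))
E
```

```text
knob [456.9  13.9  92. ] (array([458.3,  15.3,  83.8]), np.float64(1.8))
handle [488.7 366.7  90. ] (array([489.6, 370. ,  79.3]), np.float64(2.4))
brown [ 477.2 -303.1  115. ]
olive [ 476.5 -396.9  115. ]
red [ 469.3 -444.9  115. ]
rail [ 543.4 -243.1  175. ]
rail [ 542.3 -502.2  175. ]
unit [765.5 121.6  55. ]
unit [ 764.3 -139.3   55. ]
unit [ 401.3 -117.2   55. ]
unit [414.5 148.   55. ]
cup [716.8 289.4 115. ]
amber [735.  163.8  75. ]
violet [ 745.6 -175.    70. ]
mag [ 347.6 -155.3   65. ]
block [347.3 127.3  30. ]
cover [620.9 467.1  60. ]
cover [586.9 239.   60. ]
cover [356.5 276.3  60. ]
cover [398.1 505.5  60. ]
```

Run:
```python
from h import *
p=go([560,10,325],tool(-4),flip=False,N=18)
go([470,-372,300],tool(0),start=p)
```

```text
N 18 row: -0.362 0.303 -0.042 -0.0 0.0001 0.1462 TCP-> [560.  10. 480.]
N 9 row: -0.083 0.428 0.028 0.0 0.0 -0.0074 TCP-> [ 470. -372.  455.]
```

```bash
python3 -m jog '-.362 .303 -.042 0 0 .1462 -1;-.362 .303 -.042 0 0 .1462 -1;-.362 .303 -.042 0 0 .1462 -1;-.362 .303 -.042 0 0 .1462 -1;-.362 .303 -.042 0 0 .1462 -1' | tail -3
python3 -m jog '-.362 .303 -.042 0 0 .1462 -1;-.362 .303 -.042 0 0 .1462 -1;-.362 .303 -.042 0 0 .1462 -1;-.362 .303 -.042 0 0 .1462 -1;-.362 .303 -.042 0 0 .1462 -1' >/dev/null
python3 -m jog '-.362 .303 -.042 0 0 .1462 -1;-.362 .303 -.042 0 0 .1462 -1;-.362 .303 -.042 0 0 .1462 -1;-.362 .303 -.042 0 0 .1462 -1;-.362 .303 -.042 0 0 .1462 -1' >/dev/null
python3 -m jog '-.362 .303 -.042 0 0 .1462 -1;-.362 .303 -.042 0 0 .1462 -1;-.362 .303 -.042 0 0 .1462 -1;0 0 0 0 0 0 -1;0 0 0 0 0 0 -1'
python3 - <<'E'
from h import *
import pickle
d=snapshot("wrist");pickle.dump(d,open("unit.pkl","wb"));cv2.imwrite("pics/w1.png",d["img"][:,:,::-1]);print(sense()["joint_pos"].round(1))
E
```

```text
ft_force: [-0.6, 1.1, -0.5]
finger_gap: 85.1
grip_force: 0.0
time: 2.75
tool_pos: [560.3, 10.3, 480.5]
tcp_rot: [-180.0, -0.0, -4.0]
ft_force: [0.1, 0.6, -0.0]
finger_gap: 85.5
grip_force: 0.0
[-4.2  0.3 85.   0.  94.7 89.8]
```

View pics/w1.png

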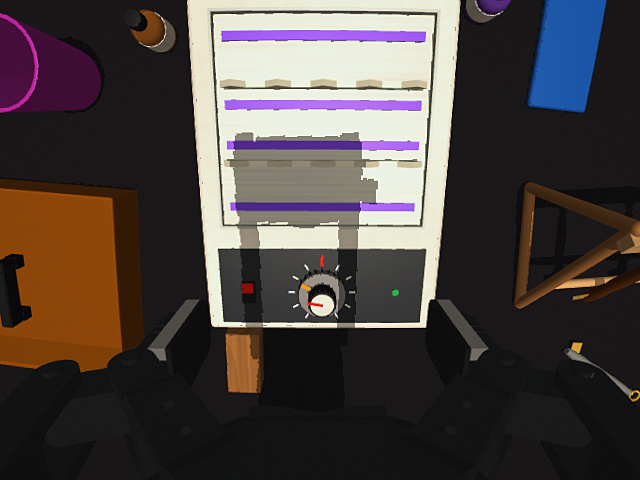

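The picture shows the unit with the empty chamber. The comb ridges run along rows 83 and 162, the knob top is at about (322,305) with its pointer left of centre, and the red tick is at (322,260).

```bash
python3 - <<'E'
import cv2
i=cv2.imread("pics/w1.png")[0:335,195:455]
i=i[:, :]; a=cv2.resize(i[0:100],None,fx=3,fy=3,interpolation=cv2.INTER_CUBIC);b=cv2.resize(i[150:250],None,fx=3,fy=3,interpolation=cv2.INTER_CUBIC)
import numpy as np
cv2.imwrite("pics/w1c.png",np.vstack([a,b])[:600])
E
python3 -m jog '-.083 .428 .028 0 0 -.0074 -1;-.083 .428 .028 0 0 -.0074 -1;-.083 .428 .028 0 0 -.0074 -1;-.083 .428 .028 0 0 -.0074 -1;-.083 .428 .028 0 0 -.0074 -1' >/dev/null
python3 -m jog '-.083 .428 .028 0 0 -.0074 -1;-.083 .428 .028 0 0 -.0074 -1;-.083 .428 .028 0 0 -.0074 -1;-.083 .428 .028 0 0 -.0074 -1;0 0 0 0 0 0 -1'
python3 -m jog '0 0 0 0 0 0 -1'
python3 - <<'E'
from h import *
import pickle
d=snapshot("wrist");pickle.dump(d,open("rack.pkl","wb"));cv2.imwrite("pics/w2.png",d["img"][:,:,::-1])
E
```

```text
time: 4.05
tool_pos: [470.5, -373.9, 453.6]
tcp_rot: [-179.9, 0.1, -0.1]
ft_force: [-0.0, 0.5, -0.5]
finger_gap: 85.5
grip_force: 0.0
time: 4.18
tool_pos: [471.4, -371.3, 454.5]
tcp_rot: [-179.9, 0.0, 0.0]
ft_force: [-0.9, 0.5, -0.2]
finger_gap: 85.6
grip_force: 0.0
```

View pics/w1c.png

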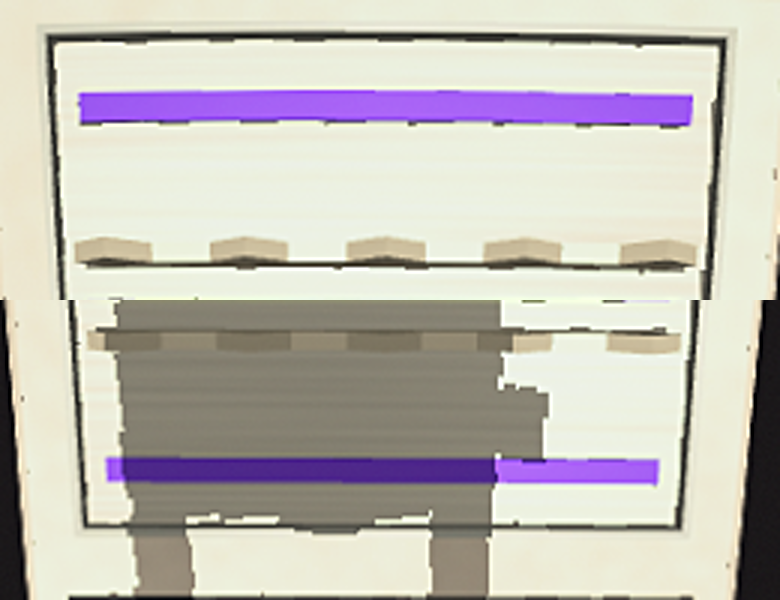

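View pics/w2.png

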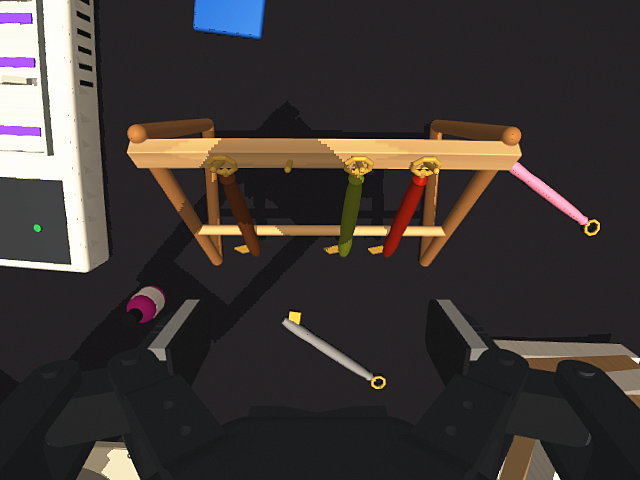

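Rack view: the eyes are at (223,167) brown, (358,166) olive and (425,168) red. The nib ends are at (254,252), (345,252) and (388,253). In the unit crop the lip corners and the five ridges of each comb are clear.

Run:
```python
from h import *
import pickle
u=pickle.load(open("unit.pkl","rb"));r=pickle.load(open("rack.pkl","rb"))
L=[(212.3,12.7),(435.7,13.3),(421.7,226),(223,225.3)]
for z in(55,65):
    P=np.array([onz(u,a,z) for a in L]);print(z,P,P.mean(0),[np.linalg.norm(P[i]-P[i-1]).round(1) for i in range(4)])
for a in(232.7,278,323.7,369,414.3):print("ridge93",onz(u,(a,82),84))
for a in (130+97,130+198,216+195-13):pass
print("knob",onz(u,(322,305),92),"redtick",onz(u,(322,260),55))
h=r
for n,e,b in(("brown",(223,167),(254,252)),("olive",(358,166),(345,252)),("red",(425,168),(388,253))):
    E=onz(r,e,115+75*np.sin(np.radians(50)));B=onz(r,b,115-72*np.sin(np.radians(50)));print(n,E,B,(E+(B-E)*75/147).round(1))
print("rail ends",onz(r,(137,134),178),onz(r,(511,135),178), "rail top front", onz(r,(130,152),178),onz(r,(519,154),178),"emptypeg",onz(r,(288,167),196))
# colour-mask axis lines of the pens: normalized ray planes
hsv=cv2.cvtColor(r["img"],cv2.COLOR_RGB2HSV)
for a in((238,210),(350,215),(405,215)):print(hsv[a[1],a[0]])
```

```text
55 [[ 755.7   99.5   55. ]
 [ 740.1 -118.    55. ]
 [ 526.7 -103.1   55. ]
 [ 543.   116.6   55. ]] [641.375  -1.25   55.   ] [np.float64(213.4), np.float64(218.1), np.float64(213.9), np.float64(220.3)]
65 [[ 752.5   97.1   65. ]
 [ 737.3 -114.9   65. ]
 [ 529.3 -100.4   65. ]
 [ 545.2  113.8   65. ]] [641.075  -1.1    65.   ] [np.float64(208.0), np.float64(212.5), np.float64(208.5), np.float64(214.8)]
ridge93 [685.5  81.1  84. ]
ridge93 [682.1  38.8  84. ]
ridge93 [679.   -3.7  84. ]
ridge93 [676.2 -45.9  84. ]
ridge93 [673.7 -88.4  84. ]
knob [456.9  12.9  92. ] redtick [494.9   9.9  55. ]
brown [ 521.  -306.9  172.5] [ 425.  -304.7   59.8] [ 472.  -305.8  115. ]
olive [ 521.4 -398.2  172.5] [ 424.9 -399.4   59.8] [ 472.2 -398.8  115. ]
red [ 520.3 -443.8  172.5] [ 423.8 -444.2   59.8] [ 471.1 -444.   115. ]
rail ends [ 543.3 -252.6  178. ] [ 542.7 -498.1  178. ] rail top front [ 531.9 -246.5  178. ] [ 530.6 -505.1  178. ] emptypeg [ 522.6 -352.9  196. ]
[ 10 196  61]
[ 32 185  73]
[  4 236 145]
```

```bash
cat >> h.py <<'E'
U=np.array([641.3,-1.2]); UY=-4.1
def unit(x,y,z):
    c,s=np.cos(np.radians(UY)),np.sin(np.radians(UY)); x-=55
    return np.array([U[0]+c*x-s*y,U[1]+s*x+c*y,z])
Z50=np.array([np.sin(np.radians(50)),0,-np.cos(np.radians(50))])
E
python3 - <<'E'
from h import *
M=np.array([472,-305.8,115]);R=tool(0,50)
p=go([380,-340,300],tool(0,25),grasp=173,flip=False)
p=go(M-80*Z50,R,grasp=163,flip=False,start=p)
p=go(M,R,grasp=163,flip=False,start=p,N=4)
E
```

```text
N 4 row: -0.408 -0.078 -0.072 -0.0002 0.1042 0.0003 TCP-> [ 306.9 -340.   456.8]
N 5 row: -0.249 -0.068 0.282 0.0 0.0833 0.0 TCP-> [ 285.9 -305.8  271.2]
N 4 row: 0.0 0.0 0.2 0.0 0.0 0.0 TCP-> [ 347.1 -305.8  219.8]
```

```bash
python3 -m jog '-.408 -.078 -.072 0 .1042 0 .1;-.408 -.078 -.072 0 .1042 0 .1;-.408 -.078 -.072 0 .1042 0 .1;-.408 -.078 -.072 0 .1042 0 .1;0 0 0 0 0 0 .1'
python3 -m jog '-.249 -.068 .282 0 .0833 0 .1;-.249 -.068 .282 0 .0833 0 .1;-.249 -.068 .282 0 .0833 0 .1;-.249 -.068 .282 0 .0833 0 .1;-.249 -.068 .282 0 .0833 0 .1'
python3 -m jog '0 0 0 0 0 0 .1;0 0 0 0 0 0 .1'
python3 - <<'E'
from h import *
M=np.array([472,-305.8,115]);R=tool(0,50)
print(sense()["joint_pos"].round(0))
go(M,R,grasp=163,flip=False,N=4)
d=snapshot("wrist");cv2.imwrite("pics/w3.png",d["img"][:,:,::-1])
import pickle;pickle.dump(d,open("w3.pkl","wb"))
E
```

```text
time: 4.85
tool_pos: [304.3, -339.2, 455.8]
tcp_rot: [-179.9, -25.0, -0.1]
ft_force: [-0.0, 0.6, -0.2]
finger_gap: 38.5
grip_force: 0.0
time: 5.48
tool_pos: [286.3, -306.1, 271.4]
tcp_rot: [179.9, -50.1, 0.2]
ft_force: [-0.4, -0.7, -0.4]
finger_gap: 38.0
grip_force: 0.0
time: 5.72
tool_pos: [286.0, -307.1, 273.4]
tcp_rot: [179.9, -49.9, 0.2]
ft_force: [0.8, -0.1, 0.4]
finger_gap: 38.3
grip_force: 0.0
[-74. -26. 137.  54.  65.  -7.]
N 4 row: -0.004 -0.003 0.203 -0.0001 0.0003 0.0004 TCP-> [ 347.1 -305.8  219.8]
```

View pics/w3.png

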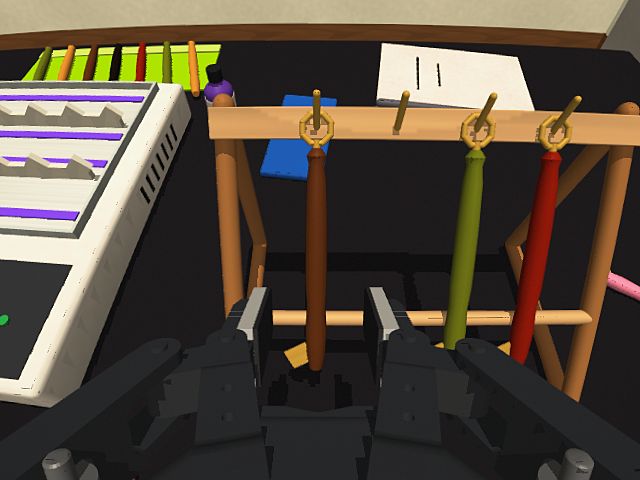

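The brown pen (316,260) is centred between the fingers, and the 3 pen eyes sit on their pegs. I'll go in, grip and lift.

```bash
python3 -m jog '0 0 .2 0 0 0 .1;0 0 .2 0 0 0 .1;0 0 .2 0 0 0 .1;0 0 .2 0 0 0 .1;0 0 0 0 0 0 .1' 30
python3 -m jog '0 0 0 0 0 0 1;0 0 0 0 0 0 1;0 0 0 0 0 0 1;0 0 0 0 0 0 1' 30
python3 -m jog '.115 0 -.0964 0 0 0 1;.115 0 -.0964 0 0 0 1;.115 0 -.0964 0 0 0 1;.115 0 -.0964 0 0 0 1;.115 0 -.0964 0 0 0 1'
python3 - <<'E'
from h import *
p=go([440,-260,280],tool(0,10),grasp=163,flip=False)
p=go(unit(55,22,150),tool(UY,0),grasp=163,flip=False,start=p)
p=go(unit(55,22,100),tool(UY,0),grasp=163,flip=False,start=p)
d=snapshot("wrist");cv2.imwrite("pics/w4.png",d["img"][:,:,::-1])
E
```

```text
time: 6.4
tool_pos: [347.6, -306.9, 221.3]
tcp_rot: [179.9, -50.0, 0.2]
ft_force: [-0.4, 0.7, -0.3]
finger_gap: 38.5
grip_force: 0.0
time: 6.9
tool_pos: [346.4, -307.1, 221.1]
tcp_rot: [179.9, -50.1, 0.0]
ft_force: [-3.6, 0.5, 7.4]
finger_gap: 11.9
grip_force: 30.1
time: 7.52
tool_pos: [346.1, -306.5, 295.4]
tcp_rot: [-180.0, -50.0, -0.1]
ft_force: [0.6, 1.1, -0.7]
finger_gap: 11.6
grip_force: 29.5
N 6 row: 0.229 -0.077 -0.145 0.0 -0.111 -0.0001 TCP-> [ 411.7 -260.   440.5]
N 9 row: 0.232 -0.32 0.165 -0.0007 -0.0185 0.0076 TCP-> [642.9  20.7 313. ]
N 2 row: 0.0 0.0 0.25 0.0 0.0 0.0 TCP-> [642.9  20.7 263. ]
```

View pics/w4.png

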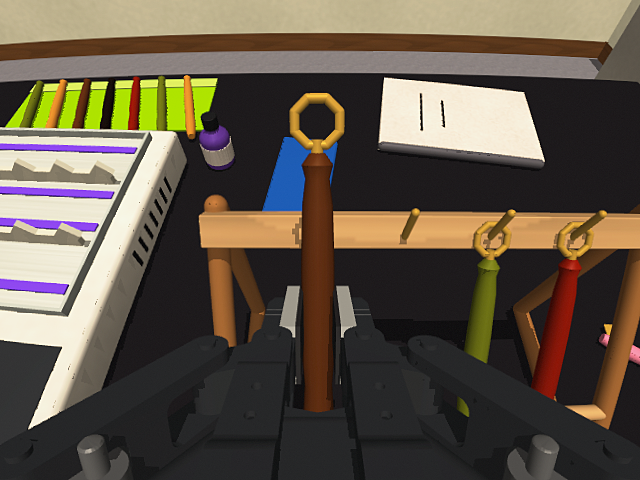

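Brown is free of its peg, with the eye at (316,120) and the pen straight in the fingers. Next it goes to notch 0.

```bash
python3 -m jog '.229 -.077 -.145 0 -.111 0 1;.229 -.077 -.145 0 -.111 0 1;.229 -.077 -.145 0 -.111 0 1;.229 -.077 -.145 0 -.111 0 1;.229 -.077 -.145 0 -.111 0 1' >/dev/null
python3 -m jog '.229 -.077 -.145 0 -.111 0 1;0 0 0 0 0 0 1'
python3 - <<'E'
from h import *
p=go(unit(55,66,150),tool(UY,0),grasp=163,flip=False)
E
```

```text
time: 8.45
tool_pos: [413.6, -260.0, 441.8]
tcp_rot: [179.9, -10.1, 0.2]
ft_force: [-0.5, 0.4, -0.2]
finger_gap: 11.6
grip_force: 29.4
N 10 row: 0.209 -0.331 0.15 -0.0005 -0.0169 0.0071 TCP-> [646.   64.6 313. ]
```

```bash
python3 -m jog '.209 -.331 .15 0 -.0169 .0071 1;.209 -.331 .15 0 -.0169 .0071 1;.209 -.331 .15 0 -.0169 .0071 1;.209 -.331 .15 0 -.0169 .0071 1;.209 -.331 .15 0 -.0169 .0071 1' >/dev/null
python3 -m jog '.209 -.331 .15 0 -.0169 .0071 1;.209 -.331 .15 0 -.0169 .0071 1;.209 -.331 .15 0 -.0169 .0071 1;.209 -.331 .15 0 -.0169 .0071 1;.209 -.331 .15 0 -.0169 .0071 1' >/dev/null
python3 -m jog '0 0 0 0 0 0 1;0 0 0 0 0 0 1'
python3 - <<'E'
from h import *
p=go(unit(55,66,79),tool(UY,0),grasp=163,flip=False,N=4)
d=snapshot("wrist");cv2.imwrite("pics/w5.png",d["img"][:,:,::-1])
P=unit
print(proj(d,[unit(93,y,71) for y in(57,75)]),proj(d,[unit(93,y,84) for y in(88,44)]),proj(d,[unit(17,y,71) for y in(57,75)]))
E
```

```text
time: 9.95
tool_pos: [644.4, 62.6, 311.3]
tcp_rot: [-179.6, 0.2, -4.3]
ft_force: [-0.2, -0.4, 0.3]
finger_gap: 11.6
grip_force: 29.5
N 4 row: 0.004 -0.004 0.173 -0.0017 0.0008 -0.0007 TCP-> [646.   64.6 242. ]
[[332.4 189.1]
 [300.9 189.2]] [[275.5 192.7]
 [357.4 192.4]] [[331.5 310.1]
 [302.9 310.1]]
```

View pics/w5.png

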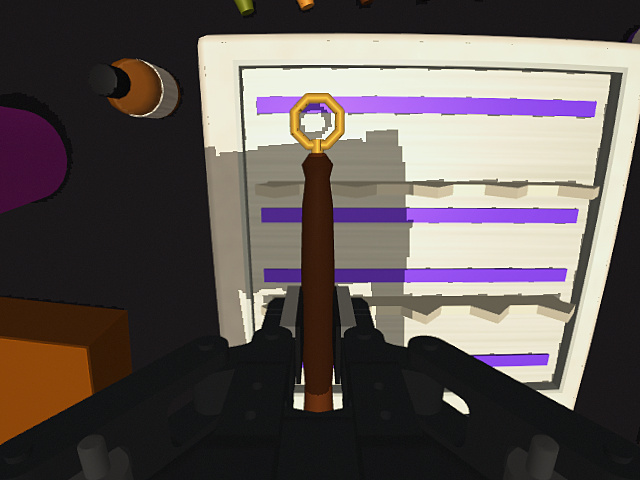

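The pen (317,250) is over notch 0, between the ridges at 277 and 357. I'll lower it and release.

```bash
python3 -m jog '.004 -.004 .173 0 0 0 1;.004 -.004 .173 0 0 0 1;.004 -.004 .173 0 0 0 1;.004 -.004 .16 0 0 0 1;0 0 0 0 0 0 1'
python3 -m jog '0 0 .006 0 0 0 1;0 0 0 0 0 0 .4;0 0 0 0 0 0 .35;0 0 0 0 0 0 .35'
python3 - <<'E'
from h import *
p=go(unit(55,66,190),tool(UY,0),grasp=163,flip=False)
p=go([400,-330,300],tool(0,25),grasp=163,flip=False,start=p)
M=np.array([472,-398.8,115]);R=tool(0,50)
p=go(M-80*Z50,R,grasp=163,flip=False,start=p)
E
```

```text
time: 10.62
tool_pos: [646.5, 65.6, 243.1]
tcp_rot: [-179.6, 0.2, -4.2]
ft_force: [-0.2, 0.8, -0.5]
finger_gap: 11.7
grip_force: 30.9
time: 11.12
tool_pos: [646.7, 65.6, 244.0]
tcp_rot: [-179.6, 0.1, -4.3]
ft_force: [-0.1, 0.5, -0.4]
finger_gap: 27.5
grip_force: 0.0
N 3 row: -0.002 0.002 -0.363 -0.0021 0.0006 -0.0009 TCP-> [646.   64.6 353. ]
N 12 row: -0.231 0.338 -0.129 0.0012 0.0347 -0.0056 TCP-> [ 331.1 -330.   447.7]
N 5 row: -0.279 0.138 0.239 0.0 0.0833 0.0 TCP-> [ 285.9 -398.8  271.2]
```

```bash
python3 -m jog '0 0 -.1 0 0 0 .35;0 0 -.26 0 0 0 .35;0 0 -.363 0 0 0 .35;0 0 -.363 0 0 0 .35' >/dev/null
python3 -m jog '-.231 .338 -.129 0 .0347 -.0056 .1;-.231 .338 -.129 0 .0347 -.0056 .1;-.231 .338 -.129 0 .0347 -.0056 .1;-.231 .338 -.129 0 .0347 -.0056 .1;-.231 .338 -.129 0 .0347 -.0056 .1' >/dev/null
python3 -m jog '-.231 .338 -.129 0 .0347 -.0056 .1;-.231 .338 -.129 0 .0347 -.0056 .1;-.231 .338 -.129 0 .0347 -.0056 .1;-.231 .338 -.129 0 .0347 -.0056 .1;-.231 .338 -.129 0 .0347 -.0056 .1' >/dev/null
python3 -m jog '-.231 .338 -.129 0 .0347 -.0056 .1;-.231 .338 -.129 0 .0347 -.0056 .1;0 0 0 0 0 0 .1'
python3 - <<'E'
from h import *
M=np.array([472,-398.8,115]);R=tool(0,50)
go(M-80*Z50,R,grasp=163,flip=False)
d=snapshot("top");cv2.imwrite("pics/t6.png",cv2.resize(d["img"][130:300,200:380,::-1],None,fx=3,fy=3))
E
```

```text
time: 13.25
tool_pos: [328.1, -330.0, 449.3]
tcp_rot: [179.4, -24.9, -0.3]
ft_force: [-0.6, -0.5, 0.4]
finger_gap: 38.5
grip_force: 0.0
N 5 row: -0.275 0.136 0.247 0.0028 0.0836 -0.0004 TCP-> [ 285.9 -398.8  271.2]
```

View pics/t6.png

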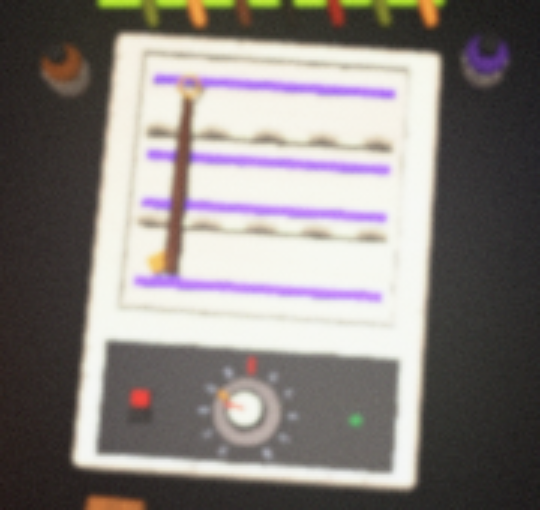

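The brown pen lies in notch 0, from (190,88) to (170,272) in the crop. Olive next.

```bash
python3 -m jog '-.275 .136 .247 .0028 .0836 0 .1;-.275 .136 .247 .0028 .0836 0 .1;-.275 .136 .247 .0028 .0836 0 .1;-.275 .136 .247 .0028 .0836 0 .1;-.275 .136 .247 .0028 .0836 0 .1'>/dev/null
python3 -m jog '0 0 0 0 0 0 .1;0 0 0 0 0 0 .1'
python3 - <<'E'
from h import *
M=np.array([472,-398.8,115]);R=tool(0,50)
go(M,R,grasp=163,flip=False,N=4);print(sense()["joint_pos"].round(0))
d=snapshot("wrist");h=cv2.cvtColor(d["img"],cv2.COLOR_RGB2HSV)
m=cv2.inRange(h,(26,120,40),(40,255,160));m[:140]=0;m[300:]=0
n,l,st,c=cv2.connectedComponentsWithStats(m);i=1+st[1:,4].argmax();print(st[i],c[i])
E
```

```text
time: 14.18
tool_pos: [288.9, -396.3, 271.3]
tcp_rot: [-179.8, -49.9, 0.1]
ft_force: [0.5, -0.9, -0.3]
finger_gap: 38.3
grip_force: 0.0
N 4 row: -0.005 0.007 0.194 -0.0012 0.0005 0.0002 TCP-> [ 347.1 -398.8  219.8]
[-77.  -9. 124.  55.  65. -12.]
[ 312  149   22  151 3112] [322.58579692 226.77088689]
```

```bash
python3 -m jog '-.005 .007 .194 0 0 0 .1;-.005 .007 .194 0 0 0 .1;-.005 .007 .194 0 0 0 .1;-.005 .007 .194 0 0 0 .1;0 0 0 0 0 0 .1' 30 >/dev/null
python3 -m jog '0 0 0 0 0 0 1;0 0 0 0 0 0 1;0 0 0 0 0 0 1;0 0 0 0 0 0 1' 30
python3 -m jog '.115 0 -.0964 0 0 0 1;.115 0 -.0964 0 0 0 1;.115 0 -.0964 0 0 0 1;.115 0 -.0964 0 0 0 1;.115 0 -.0964 0 0 0 1'
python3 - <<'E'
from h import *
p=go([440,-300,280],tool(0,10),grasp=163,flip=False)
p=go(unit(55,-22,150),tool(UY,0),grasp=163,flip=False,start=p)
E
```

```text
time: 15.35
tool_pos: [346.2, -399.6, 219.7]
tcp_rot: [-179.8, -50.0, 0.0]
ft_force: [-2.9, 1.5, 7.3]
finger_gap: 11.1
grip_force: 30.0
time: 15.98
tool_pos: [346.3, -399.3, 294.7]
tcp_rot: [-179.8, -50.0, -0.0]
ft_force: [-0.1, -0.2, -0.1]
finger_gap: 11.7
grip_force: 29.4
N 6 row: 0.229 -0.166 -0.146 -0.0006 -0.111 0.0002 TCP-> [ 411.7 -300.   440.5]
N 9 row: 0.229 -0.315 0.165 -0.0007 -0.0185 0.0076 TCP-> [639.7 -23.1 313. ]
```

```bash
python3 -m jog '.229 -.166 -.146 0 -.111 0 1;.229 -.166 -.146 0 -.111 0 1;.229 -.166 -.146 0 -.111 0 1;.229 -.166 -.146 0 -.111 0 1;.229 -.166 -.146 0 -.111 0 1' >/dev/null
python3 -m jog '.229 -.166 -.146 0 -.111 0 1;.229 -.315 .165 0 -.0185 .0076 1;.229 -.315 .165 0 -.0185 .0076 1;.229 -.315 .165 0 -.0185 .0076 1;.229 -.315 .165 0 -.0185 .0076 1' >/dev/null
python3 -m jog '.229 -.315 .165 0 -.0185 .0076 1;.229 -.315 .165 0 -.0185 .0076 1;.229 -.315 .165 0 -.0185 .0076 1;.229 -.315 .165 0 -.0185 .0076 1;.229 -.315 .165 0 -.0185 .0076 1' >/dev/null
python3 -m jog '0 0 0 0 0 0 1;0 0 0 0 0 0 1'
python3 - <<'E'
from h import *
p=go(unit(55,-22,78.5),tool(UY,0),grasp=163,flip=False,N=4)
d=snapshot("wrist");cv2.imwrite("pics/w7.png",d["img"][:,:,::-1])
print(proj(d,[unit(93,y,84) for y in(88,44,0,-44,-88)]))
E
```

```text
time: 18.1
tool_pos: [638.7, -22.1, 314.0]
tcp_rot: [-179.5, 0.0, -3.9]
ft_force: [0.7, 1.0, 0.6]
finger_gap: 11.9
grip_force: 29.4
N 4 row: 0.003 0.004 0.181 -0.0021 0.0001 0.0007 TCP-> [639.7 -23.1 241.5]
[[125.6 193.7]
 [203.1 193.4]
 [283.  193.4]
 [363.7 193.7]
 [443.8 194.2]]
```

View pics/w7.png

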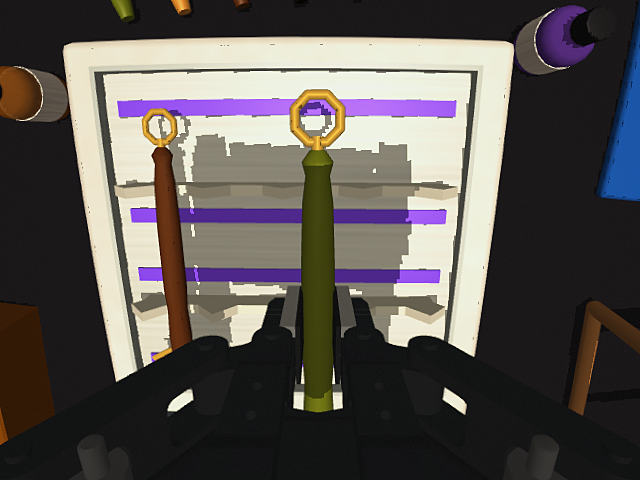

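Olive (317,250) sits over notch 2, between the ridges at 283 and 361. Brown is resting in notch 0. I'll place olive.

```bash
python3 -m jog '.003 .004 .181 0 0 0 1;.003 .004 .181 0 0 0 1;.003 .004 .181 0 0 0 1;.003 .005 .17 0 0 0 1;0 0 0 0 0 0 1'
python3 -m jog '0 0 .006 0 0 0 1;0 0 0 0 0 0 .4;0 0 0 0 0 0 .35;0 0 0 0 0 0 .35'
python3 -m jog '0 0 -.1 0 0 0 .35;0 0 -.26 0 0 0 .35;0 0 -.363 0 0 0 .35;0 0 -.363 0 0 0 .35' >/dev/null
python3 - <<'E'
from h import *
p=go([400,-350,300],tool(0,25),grasp=163,flip=False)
M=np.array([472,-444,115]);R=tool(0,50)
p=go(M-80*Z50,R,grasp=163,flip=False,start=p)
E
```

```text
time: 18.77
tool_pos: [639.6, -23.1, 240.8]
tcp_rot: [-179.5, 0.1, -3.9]
ft_force: [0.4, 1.2, -1.0]
finger_gap: 11.7
grip_force: 31.6
time: 19.27
tool_pos: [639.9, -23.0, 241.8]
tcp_rot: [-179.5, 0.0, -3.9]
ft_force: [0.2, -0.4, 0.4]
finger_gap: 27.7
grip_force: 0.0
N 11 row: -0.249 0.306 -0.142 0.0005 0.0378 -0.006 TCP-> [ 331.1 -350.   447.7]
N 5 row: -0.279 0.188 0.239 0.0 0.0833 0.0 TCP-> [ 285.9 -444.   271.2]
```

```bash
python3 -m jog '-.249 .306 -.142 0 .0378 -.006 .1;-.249 .306 -.142 0 .0378 -.006 .1;-.249 .306 -.142 0 .0378 -.006 .1;-.249 .306 -.142 0 .0378 -.006 .1;-.249 .306 -.142 0 .0378 -.006 .1' >/dev/null
python3 -m jog '-.249 .306 -.142 0 .0378 -.006 .1;-.249 .306 -.142 0 .0378 -.006 .1;-.249 .306 -.142 0 .0378 -.006 .1;-.249 .306 -.142 0 .0378 -.006 .1;-.249 .306 -.142 0 .0378 -.006 .1' >/dev/null
python3 -m jog '-.249 .306 -.142 0 .0378 -.006 .1;0 0 0 0 0 0 .1' >/dev/null
python3 -m jog '-.279 .188 .239 0 .0833 0 .1;-.279 .188 .239 0 .0833 0 .1;-.279 .188 .239 0 .0833 0 .1;-.279 .188 .239 0 .0833 0 .1;-.279 .188 .239 0 .0833 0 .1' >/dev/null
python3 -m jog '0 0 0 0 0 0 .1;0 0 0 0 0 0 .1'
python3 - <<'E'
from h import *
M=np.array([472,-444,115]);R=tool(0,50)
go(M,R,grasp=163,flip=False,N=4);print(sense()["joint_pos"].round(0))
d=snapshot("wrist");h=cv2.cvtColor(d["img"],cv2.COLOR_RGB2HSV)
m=cv2.inRange(h,(0,200,80),(6,255,255));m[:140]=0;m[300:]=0
n,l,st,c=cv2.connectedComponentsWithStats(m);i=1+st[1:,4].argmax();print(st[i],c[i])
E
```

```text
time: 22.15
tool_pos: [285.5, -444.8, 272.7]
tcp_rot: [179.5, -49.9, 0.4]
ft_force: [0.9, -0.5, 0.8]
finger_gap: 38.3
grip_force: 0.0
N 4 row: -0.002 -0.002 0.203 0.0009 0.0005 0.001 TCP-> [ 347.1 -444.   219.8]
[-79.  -2. 117.  55.  66. -14.]
[ 304  147   22  153 3042] [314.81328074 226.16337936]
```

```bash
python3 -m jog '0 -.002 .203 0 0 0 .1;0 -.002 .203 0 0 0 .1;0 -.002 .203 0 0 0 .1;-.008 -.002 .203 0 0 0 .1;0 0 0 0 0 0 .1' 30 >/dev/null
python3 -m jog '0 0 0 0 0 0 1;0 0 0 0 0 0 1;0 0 0 0 0 0 1;0 0 0 0 0 0 1' 30
python3 -m jog '.115 0 -.0964 0 0 0 1;.115 0 -.0964 0 0 0 1;.115 0 -.0964 0 0 0 1;.115 0 -.0964 0 0 0 1;.115 0 -.0964 0 0 0 1'
python3 - <<'E'
from h import *
p=go([440,-330,280],tool(0,10),grasp=163,flip=False)
p=go(unit(55,-66,150),tool(UY,0),grasp=163,flip=False,start=p)
E
```

```text
time: 23.32
tool_pos: [346.3, -445.2, 219.9]
tcp_rot: [179.4, -50.0, 0.4]
ft_force: [-3.1, 2.1, 7.8]
finger_gap: 11.7
grip_force: 29.9
time: 23.95
tool_pos: [346.5, -444.2, 294.7]
tcp_rot: [179.5, -49.9, 0.3]
ft_force: [0.1, -1.1, -1.0]
finger_gap: 11.9
grip_force: 29.4
N 6 row: 0.229 -0.189 -0.147 0.001 -0.1109 0.0003 TCP-> [ 411.7 -330.   440.5]
N 9 row: 0.226 -0.3 0.165 -0.0007 -0.0185 0.0076 TCP-> [636.6 -67.  313. ]
```

```bash
python3 -m jog '.229 -.189 -.147 .001 -.111 0 1;.229 -.189 -.147 .001 -.111 0 1;.229 -.189 -.147 .001 -.111 0 1;.229 -.189 -.147 .001 -.111 0 1;.229 -.189 -.147 .001 -.111 0 1' >/dev/null
python3 -m jog '.229 -.189 -.147 .001 -.111 0 1;.226 -.3 .165 0 -.0185 .0076 1;.226 -.3 .165 0 -.0185 .0076 1;.226 -.3 .165 0 -.0185 .0076 1;.226 -.3 .165 0 -.0185 .0076 1' >/dev/null
python3 -m jog '.226 -.3 .165 0 -.0185 .0076 1;.226 -.3 .165 0 -.0185 .0076 1;.226 -.3 .165 0 -.0185 .0076 1;.226 -.3 .165 0 -.0185 .0076 1;.226 -.3 .165 0 -.0185 .0076 1' >/dev/null
python3 -m jog '0 0 0 0 0 0 1;0 0 0 0 0 0 1'
python3 - <<'E'
from h import *
p=go(unit(55,-66,78.5),tool(UY,0),grasp=163,flip=False,N=4)
d=snapshot("wrist");cv2.imwrite("pics/w8.png",d["img"][:,:,::-1])
print(proj(d,[unit(93,y,84) for y in(88,44,0,-44,-88)]))
E
```

```text
time: 26.08
tool_pos: [636.1, -66.4, 312.5]
tcp_rot: [-179.7, 0.0, -4.0]
ft_force: [0.3, -0.5, -0.1]
finger_gap: 11.8
grip_force: 29.4
N 4 row: 0.001 0.002 0.177 -0.0013 0.0002 0.0004 TCP-> [636.6 -67.  241.5]
[[ 47.5 196.2]
 [122.  195.5]
 [200.1 195.1]
 [280.5 195. ]
 [361.8 195.1]]
```

View pics/w8.png

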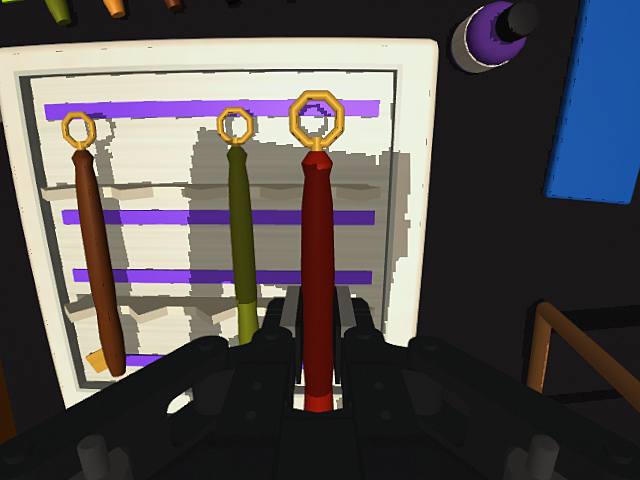

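Red (317,250) is over notch 3 and the other two pens lie in notches 0 and 2. I'll lower it and release, then go to look at the cover.

```bash
python3 -m jog '.001 .004 .177 0 0 0 1;.001 .004 .177 0 0 0 1;.001 .004 .177 0 0 0 1;.001 .004 .166 0 0 0 1;0 0 0 0 0 0 1'
python3 -m jog '0 0 .006 0 0 0 1;0 0 0 0 0 0 .4;0 0 0 0 0 0 .35;0 0 0 0 0 0 .35'
python3 -m jog '0 0 -.1 0 0 0 .35;0 0 -.26 0 0 0 .35;0 0 -.363 0 0 0 .35;0 0 -.363 0 0 0 .35;0 0 -.363 0 0 0 .35'
python3 - <<'E'
from h import *
p=go([450,373,325],tool(171),flip=False,N=19)
E
```

```text
time: 26.75
tool_pos: [636.4, -67.5, 241.2]
tcp_rot: [-179.7, 0.1, -4.0]
ft_force: [0.6, 0.2, 0.1]
finger_gap: 11.7
grip_force: 31.0
time: 27.25
tool_pos: [636.4, -67.4, 241.8]
tcp_rot: [-179.7, 0.0, -4.0]
ft_force: [-0.7, 0.1, -0.4]
finger_gap: 27.9
grip_force: 0.0
time: 27.88
tool_pos: [636.3, -68.3, 388.9]
tcp_rot: [-179.7, -0.0, -4.0]
ft_force: [0.1, 0.1, 0.1]
finger_gap: 27.5
grip_force: 0.0
N 19 row: 0.319 -0.215 -0.047 0.0 -0.0004 -0.1535 TCP-> [450. 373. 480.]
```

Run:
```python
from h import *
p=go([450,373,325],tool(-4),flip=False)
p=go([450,373,325],tool(171),flip=False,N=18,start=p)
```

```text
N 11 row: -0.197 -0.389 -0.082 -0.0005 -0.0 0.0 TCP-> [450. 373. 480.]
N 18 row: -0.0 0.0 0.0 0.0 0.0 -0.162 TCP-> [450. 373. 480.]
```

```bash
python3 -m jog '-.197 -.389 -.082 0 0 0 -1;-.197 -.389 -.082 0 0 0 -1;-.197 -.389 -.082 0 0 0 -1;-.197 -.389 -.082 0 0 0 -1;-.197 -.389 -.082 0 0 0 -1' >/dev/null
python3 -m jog '-.197 -.389 -.082 0 0 0 -1;-.197 -.389 -.082 0 0 0 -1;-.197 -.389 -.082 0 0 0 -1;-.197 -.389 -.082 0 0 0 -1;-.197 -.389 -.082 0 0 0 -1' >/dev/null
python3 -m jog '-.197 -.389 -.082 0 0 0 -1;0 0 0 0 0 -.162 -1;0 0 0 0 0 -.162 -1;0 0 0 0 0 -.162 -1;0 0 0 0 0 -.162 -1' >/dev/null
python3 -m jog '0 0 0 0 0 -.162 -1;0 0 0 0 0 -.162 -1;0 0 0 0 0 -.162 -1;0 0 0 0 0 -.162 -1;0 0 0 0 0 -.162 -1' >/dev/null
python3 -m jog '0 0 0 0 0 -.162 -1;0 0 0 0 0 -.162 -1;0 0 0 0 0 -.162 -1;0 0 0 0 0 -.162 -1;0 0 0 0 0 -.162 -1' >/dev/null
python3 -m jog '0 0 0 0 0 -.162 -1;0 0 0 0 0 -.162 -1;0 0 0 0 0 -.162 -1;0 0 0 0 0 -.162 -1;0 0 0 0 0 0 -1' >/dev/null
python3 -m jog '0 0 0 0 0 0 -1'
python3 - <<'E'
from h import *
import pickle
d=snapshot("wrist");pickle.dump(d,open("cov.pkl","wb"));cv2.imwrite("pics/w9.png",d["img"][:,:,::-1])
print(sense()["joint_pos"].round(0))
h=cv2.cvtColor(d["img"],cv2.COLOR_RGB2HSV)
m=cv2.inRange(h,(5,120,80),(25,255,255))
c=max(cv2.findContours(m,cv2.RETR_EXTERNAL,cv2.CHAIN_APPROX_SIMPLE)[0],key=cv2.contourArea)
print(cv2.approxPolyDP(cv2.convexHull(c),6,True).reshape(-1,2))
E
```

```text
time: 31.75
tool_pos: [450.1, 373.0, 480.1]
tcp_rot: [179.6, -0.0, 170.7]
ft_force: [0.3, 0.2, 0.4]
finger_gap: 85.1
grip_force: 0.0
[ 35.   4.  81.   0.  95. -46.]
[[434 130]
 [417 332]
 [218 332]
 [203 129]]
```

View pics/w9.png

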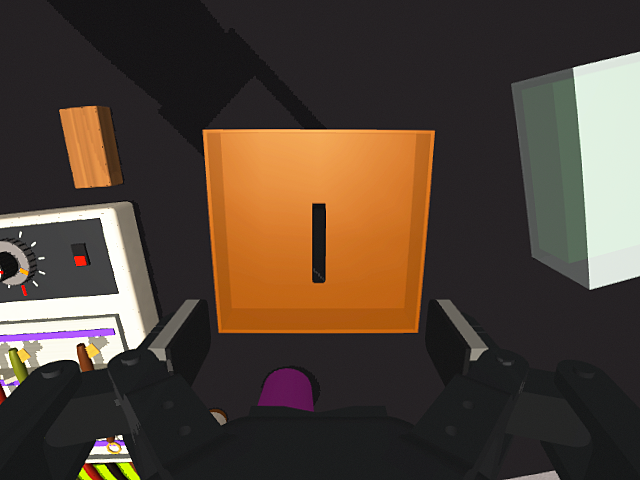

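The cover's top corners are at (203,129), (434,130), (417,332) and (218,332). The handle runs down column 319, rows 204–283.

Run:
```python
from h import *
import pickle
d=pickle.load(open("cov.pkl","rb"))
P=np.array([onz(d,a,60) for a in((203,129),(435,130),(417.5,332.5),(218,332.5))])
print(P,P.mean(0),[np.linalg.norm(P[i]-P[i-1]).round(1) for i in range(4)])
v=P[1]-P[0]+P[2]-P[3];w=P[2]-P[1]+P[3]-P[0]
print(np.degrees(np.arctan2(v[1],v[0])),np.degrees(np.arctan2(w[1],w[0])))
a,b=onz(d,(319.5,203.5),92),onz(d,(319,283),92);print(a,b,(a+b)/2,np.degrees(np.arctan2(*(b-a)[1::-1])))
```

```text
[[354.2 272.3  60. ]
 [393.7 507.   60. ]
 [623.2 468.4  60. ]
 [583.7 232.9  60. ]] [488.7  370.15  60.  ] [np.float64(232.9), np.float64(238.0), np.float64(232.7), np.float64(238.8)]
80.46260578399009 -9.644405640108067
[444.5 378.   92. ] [527.3 364.   92. ] [485.9 371.   92. ] -9.59692441814673
```

Run:
```python
from h import *
p=go([488.2,370.4,145],tool(170.4),flip=False,grasp=160,N=5)
p=go([488.2,370.4,82],tool(170.4),flip=False,grasp=160,N=3,start=p)
```

```text
N 5 row: -0.076 0.006 0.35 0.0012 -0.0002 0.0013 TCP-> [488.2 370.4 305. ]
N 3 row: 0.0 0.0 0.21 0.0 0.0 0.0 TCP-> [488.2 370.4 242. ]
```

```bash
python3 -m jog '-.076 .006 .35 .0012 0 .0013 -1;-.076 .006 .35 .0012 0 .0013 -1;-.076 .006 .35 .0012 0 .0013 -1;-.076 .006 .35 .0012 0 .0013 -1;-.076 .006 .35 .0012 0 .0013 -1' >/dev/null
python3 -m jog '0 0 0 0 0 0 -1;0 0 0 0 0 0 -1'
python3 - <<'E'
from h import *
d=snapshot("wrist")
print(proj(d,[[488.5+a*40*.986,370.2-a*40*.167,92] for a in(-1,1)]))
m=(d["img"].max(2)<60).astype("uint8");m[:,:290]=0;m[:,350:]=0
n,l,st,c=cv2.connectedComponentsWithStats(m)
for i in range(1,n):
    if st[i,4]>200:print(st[i],c[i])
go([488.2,370.4,82],tool(170.4),flip=False,grasp=160,N=3)
E
```

```text
time: 32.67
tool_pos: [488.2, 370.9, 306.1]
tcp_rot: [180.0, -0.0, 170.5]
ft_force: [0.2, 0.3, 0.3]
finger_gap: 85.3
grip_force: 0.0
[[316.6 198.5]
 [316.6 339.3]]
[ 290    0   60   49 2940] [319.5  24. ]
[ 303  191   27  147 3463] [316.44701126 265.8050823 ]
[ 290  407   60   73 4200] [319.58285714 444.4897619 ]
N 3 row: 0.0 -0.002 0.216 0.0005 0.0003 0.0008 TCP-> [488.2 370.4 242. ]
```

```bash
python3 -m jog '0 -.002 .216 0 0 0 -1;0 -.002 .216 0 0 0 -1;0 -.002 .21 0 0 0 -1;0 0 0 0 0 0 -1' 70
python3 -m jog '0 0 0 0 0 0 1;0 0 0 0 0 0 1;0 0 0 0 0 0 1;0 0 0 0 0 0 1;0 0 0 0 0 0 1' 70
python3 -m jog '0 0 -.1 0 0 0 1;0 0 -.2 0 0 0 1;0 0 -.4 0 0 0 1;0 0 -.4 0 0 0 1;0 0 -.4 0 0 0 1' 70
python3 -m jog '0 0 0 0 0 0 1;0 0 0 0 0 0 1'
python3 - <<'E'
from h import *
p=go([U[0],U[1],150+82],tool(175.9),flip=False,grasp=160,N=14)
E
```

```text
time: 33.22
tool_pos: [487.2, 369.7, 239.2]
tcp_rot: [-179.9, -0.2, 170.6]
ft_force: [0.8, 0.7, 0.2]
finger_gap: 85.1
grip_force: 0.0
time: 33.85
tool_pos: [488.0, 370.2, 241.0]
tcp_rot: [180.0, -0.0, 170.6]
ft_force: [0.1, 0.9, 4.2]
finger_gap: 12.5
grip_force: 70.3
time: 34.48
tool_pos: [487.8, 369.9, 393.0]
tcp_rot: [180.0, -0.0, 170.6]
ft_force: [0.8, 0.7, -3.4]
finger_gap: 12.7
grip_force: 69.3
time: 34.72
tool_pos: [487.8, 369.9, 390.0]
tcp_rot: [-180.0, -0.1, 170.6]
ft_force: [0.4, -0.2, -4.2]
finger_gap: 13.0
grip_force: 69.3
N 14 row: -0.141 -0.25 -0.001 -0.0 -0.0001 -0.0063 TCP-> [641.3  -1.2 392. ]
```

```bash
python3 -m jog '-.141 -.25 0 0 0 -.0063 1;-.141 -.25 0 0 0 -.0063 1;-.141 -.25 0 0 0 -.0063 1;-.141 -.25 0 0 0 -.0063 1;-.141 -.25 0 0 0 -.0063 1' >/dev/null
python3 -m jog '-.141 -.25 0 0 0 -.0063 1;-.141 -.25 0 0 0 -.0063 1;-.141 -.25 0 0 0 -.0063 1;-.141 -.25 0 0 0 -.0063 1;-.141 -.25 0 0 0 -.0063 1' >/dev/null
python3 -m jog '-.141 -.25 0 0 0 -.0063 1;-.141 -.25 0 0 0 -.0063 1;-.141 -.25 0 0 0 -.0063 1;-.141 -.25 0 0 0 -.0063 1;0 0 0 0 0 0 1' >/dev/null
python3 -m jog '0 0 0 0 0 0 1;0 0 0 0 0 0 1'
python3 - <<'E'
from h import *
d=snapshot("wrist");cv2.imwrite("pics/w10.png",d["img"][:,:,::-1])
p=go([U[0],U[1],95+82],tool(175.9),flip=False,grasp=160,N=3)
t=snapshot("top");print("pens/knob ok?",proj(d,[unit(-130,0,92),unit(-53,111,65),unit(-53,-111,65)]))
# cover corners from wrist image at its top plate height
s=sense();zt=s["tool_pos"][2]-160-82+60
h=cv2.cvtColor(d["img"],cv2.COLOR_RGB2HSV);m=cv2.inRange(h,(5,120,80),(25,255,255));m[300:]=0
c=max(cv2.findContours(m,cv2.RETR_EXTERNAL,cv2.CHAIN_APPROX_SIMPLE)[0],key=cv2.contourArea)
q=cv2.approxPolyDP(cv2.convexHull(c),6,True).reshape(-1,2);print(q.tolist(),[onz(d,a,zt) for a in q])
E
```

```text
time: 36.85
tool_pos: [641.0, -0.4, 389.4]
tcp_rot: [-180.0, -0.2, 175.9]
ft_force: [0.5, -0.7, -3.6]
finger_gap: 12.5
grip_force: 69.3
N 3 row: -0.001 -0.003 0.176 -0.0 -0.0007 0.0001 TCP-> [641.3  -1.2 337. ]
pens/knob ok? [[316.4 -45.1]
 [463.2  87.3]
 [170.4  87.7]]
[[15, 0], [623, 21], [575, 299], [60, 299], [0, 147]] [array([ 508.9, -108.3,  208. ]), array([533.7, 126.8, 208. ]), array([650.5, 118.3, 208. ]), array([ 633.3, -119.8,  208. ]), array([ 563.4, -128.9,  208. ])]
```

View pics/w10.png

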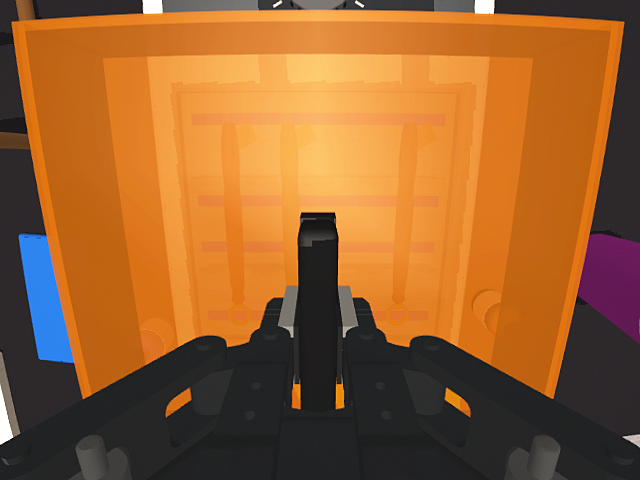

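Run:
```python
import cv2
i=cv2.imread("pics/w10.png")[30:230,90:550];i=cv2.createCLAHE(4,(4,4)).apply(cv2.cvtColor(i,cv2.COLOR_BGR2GRAY))
cv2.imwrite("pics/w10c.png",cv2.resize(i,None,fx=1.7,fy=2.8,interpolation=cv2.INTER_CUBIC))
```

```text
(no output)
```

View pics/w10c.png

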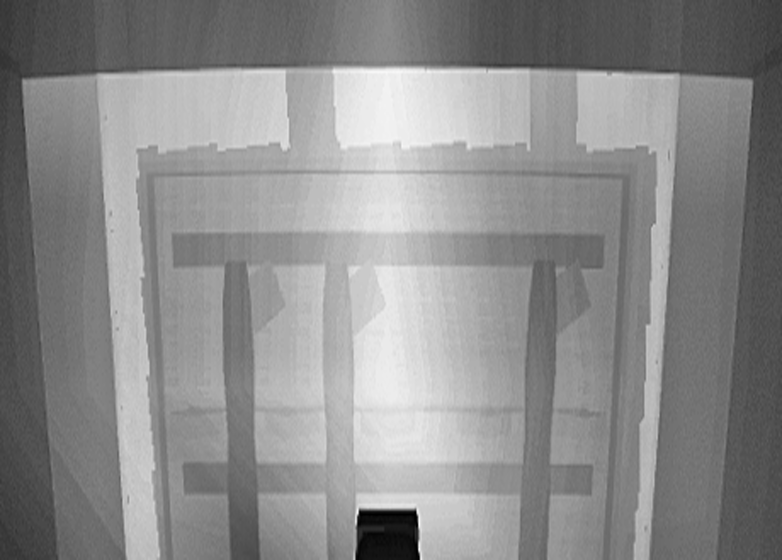

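Run:
```python
from h import *
d=snapshot("wrist")
c=np.cos(np.radians(UY));s=np.sin(np.radians(UY))
f=lambda P:((P[0]-U[0])*c+(P[1]-U[1])*s+55,-(P[0]-U[0])*s+(P[1]-U[1])*c)
for z in(55,65):print("lip",[np.round(f(onz(d,a,z)),1) for a in((178.2,92.5),(460.6,92.5))])
zb=sense()["tool_pos"][2]-242
for z in (zb,zb+60):print("cover",z,[np.round(f(onz(d,a,z)),1) for a in ((102.9,57.5),(532.4,57.5),(15,22),(623,22))])
```

```text
lip [array([ -50.1, -109.2]), array([-50. , 113.1])]
lip [array([ -48.9, -105.6]), array([-48.8, 109.5])]
cover 148.19706707914582 [array([ -58.5, -115.9]), array([-58.3, 117.1]), array([ -79.4, -164.7]), array([-79.1, 167.5])]
cover 208.19706707914582 [array([-46.1, -82.8]), array([-46. ,  84.1]), array([ -61.1, -117.8]), array([-60.9, 120.2])]
```

The lip reads about 1 mm further in unit +y than the cover. I'll shift by that and lower.

```bash
python3 -m jog '-.002 .004 .2 0 0 0 1;-.002 .004 .2 0 0 0 1;-.002 .003 .2 0 0 0 1;0 0 .15 0 0 0 1;0 0 0 0 0 0 1'
python3 -m jog '0 0 .05 0 0 0 1;0 0 .04 0 0 0 1;0 0 .03 0 0 0 1;0 0 0 0 0 0 1;0 0 0 0 0 0 1'
python3 -m jog '0 0 .02 0 0 0 1;0 0 .015 0 0 0 1;0 0 0 0 0 0 1;0 0 0 0 0 0 1'
```

```text
time: 37.62
tool_pos: [641.3, -0.2, 312.6]
tcp_rot: [-180.0, -0.3, 175.9]
ft_force: [-0.7, -0.6, -3.4]
finger_gap: 12.5
grip_force: 69.3
time: 38.25
tool_pos: [642.1, -0.2, 303.5]
tcp_rot: [-180.0, -0.1, 175.9]
ft_force: [-0.0, -0.0, -3.0]
finger_gap: 12.5
grip_force: 69.3
time: 38.75
tool_pos: [642.0, -0.2, 299.7]
tcp_rot: [-180.0, -0.1, 175.9]
ft_force: [0.1, -0.2, -4.3]
finger_gap: 12.6
grip_force: 69.3
```

```bash
python3 -m jog '0 0 .02 0 0 0 1;0 0 .01 0 0 0 1;0 0 0 0 0 0 1;0 0 0 0 0 0 1'
python3 -m jog '0 0 0 0 0 0 0;0 0 0 0 0 0 -.2;0 0 0 0 0 0 -.4;0 0 0 0 0 0 -.4;0 0 -.05 0 0 0 -.4'
python3 -m jog '0 0 -.2 0 0 0 -.4;0 0 -.4 0 0 0 -.4;0 0 -.4 0 0 0 -.4;0 0 -.4 0 0 0 -.4;0 0 0 0 0 0 -.4'
python3 - <<'E'
from h import *
d=snapshot("wrist");cv2.imwrite("pics/w11.png",d["img"][:,:,::-1])
t=snapshot("scene");cv2.imwrite("pics/s11.png",cv2.resize(t["img"][190:340,260:440,::-1],None,fx=3.4,fy=3.4,interpolation=cv2.INTER_CUBIC))
p=go([456.8,12,200],tool(175.9),flip=False)
E
```

```text
time: 39.25
tool_pos: [642.0, -0.2, 296.7]
tcp_rot: [-180.0, -0.1, 175.9]
ft_force: [-0.5, -0.4, -2.8]
finger_gap: 12.5
grip_force: 69.3
time: 39.88
tool_pos: [641.8, -0.2, 301.5]
tcp_rot: [-180.0, -0.1, 175.9]
ft_force: [0.9, 0.2, -0.8]
finger_gap: 59.6
grip_force: 0.0
time: 40.5
tool_pos: [642.9, -0.2, 449.1]
tcp_rot: [-180.0, 0.5, 175.9]
ft_force: [2.0, -0.3, 0.6]
finger_gap: 59.7
grip_force: 0.0
N 5 row: 0.372 -0.002 0.177 -0.0001 0.0003 -0.0001 TCP-> [456.8  12.  355. ]
```

View pics/w11.png

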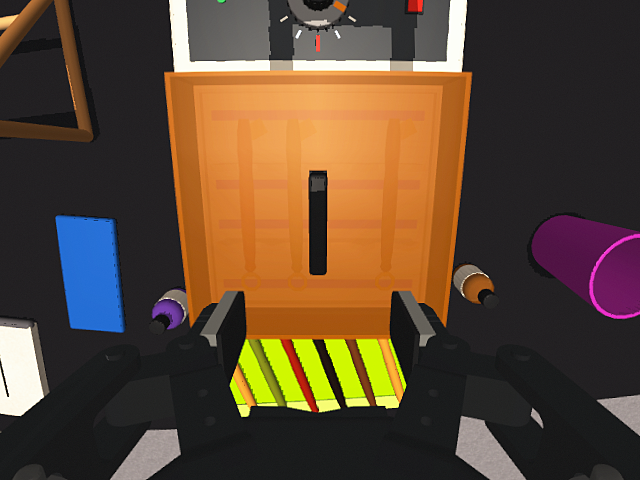

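The cover sits square over the lip, with corners at about (165,72), (471,72) and (444,338). The three pens are visible through it. Next is the knob.

```bash
python3 -m jog '.372 0 .177 0 0 0 -.4;.372 0 .177 0 0 0 -.4;.372 0 .177 0 0 0 -.4;.372 0 .177 0 0 0 -.4;.372 0 .177 0 0 0 -.4' >/dev/null
python3 -m jog '0 0 0 0 0 0 0;0 0 0 0 0 0 0'
python3 - <<'E'
from h import *
import pickle
p=go([456.8,12,101],tool(175.9),flip=False,N=4,grasp=173)
d=snapshot("wrist");pickle.dump(d,open("knob.pkl","wb"))
print(proj(d,[[456.8,12,92]]),sense()["joint_pos"].round(0))
x,y=proj(d,[[456.8,12,92]])[0].astype(int)
x0,y0=max(x-80,0),max(y-80,0)
i=d["img"][y0:y0+160,x0:x0+160,::-1];cv2.imwrite("pics/k.png",cv2.resize(i,None,fx=3.7,fy=3.7,interpolation=cv2.INTER_CUBIC));print(x0,y0)
h=cv2.cvtColor(d["img"],cv2.COLOR_RGB2HSV)
for a in((0,150,80),(8,255,255)),((172,150,80),(180,255,255)),((10,150,120),(22,255,255)):
    m=cv2.inRange(h,*a);n,l,st,c=cv2.connectedComponentsWithStats(m[y0:y0+160,x0:x0+160])
    for k in range(1,n):
        if st[k,4]>15:print(a[0][0],st[k]+[x0,y0,0,0,0],c[k]+[x0,y0])
E
```

```text
time: 41.48
tool_pos: [456.8, 13.2, 353.6]
tcp_rot: [-180.0, -0.0, 175.9]
ft_force: [0.9, -0.3, -0.1]
finger_gap: 42.8
grip_force: 0.0
N 4 row: -0.0 -0.003 0.199 -0.0001 -0.0002 -0.0001 TCP-> [456.8  12.  274. ]
[[316.2 246.9]] [ -5. -14. 111.  -0.  83. -91.]
236 166
0 [317 246  24   8  99] [329.39393939 249.44444444]
0 [316 273   5  17  78] [317.82051282 280.85897436]
10 [340 247  11  12  72] [344.48611111 252.81944444]
10 [268 318 100   8 797] [317.49058971 321.50439147]
```

View pics/k.png

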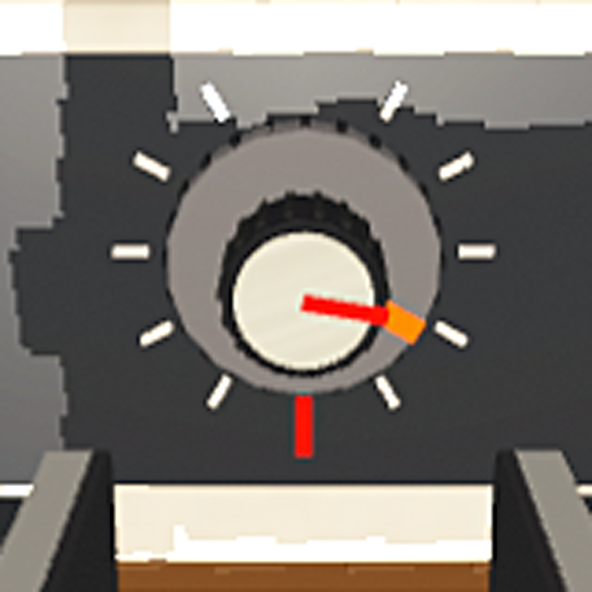

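The knob's top centre is at (317.6,247.6), its pointer tip at (340,251.7), and the red tick straight down at (318,281).

Run:
```python
from h import *
import pickle
d=pickle.load(open("knob.pkl","rb"))
a,b=onz(d,(317.6,247.6),92),onz(d,(340.1,251.7),92)
v=b-a;ang=np.degrees(np.arctan2(v[1],v[0]));print(a,b,ang,"cw turn needed",ang-UY)
t=onz(d,(318,274),55),onz(d,(318,289),55);print(t)
go([a[0],a[1],101],tool(175.9),flip=False,N=3,grasp=173)
```

```text
[457.3  12.9  92. ] [461.2  27.5  92. ] 75.04416006992606 cw turn needed 79.14416006992606
(array([490. ,  10.8,  55. ]), array([502.6,   9.8,  55. ]))
N 3 row: 0.0 -0.001 0.267 -0.0001 0.0 -0.0002 TCP-> [457.3  12.9 274. ]
```

```bash
python3 -m jog '0 0 .267 0 0 0 0;0 0 .267 0 0 0 0;0 0 .267 0 0 0 0;0 0 .13 0 0 0 0;0 0 0 0 0 0 0' 30 >/dev/null
python3 -m jog '0 0 .1 0 0 0 0;0 0 .045 0 0 0 0;0 0 0 0 0 0 0;0 0 0 0 0 0 0' 30
python3 -m jog '0 0 0 0 0 0 .2;0 0 0 0 0 0 1;0 0 0 0 0 0 1;0 0 0 0 0 0 1' 30
```

```text
time: 42.65
tool_pos: [456.5, 13.2, 246.2]
tcp_rot: [-180.0, -0.0, 175.9]
ft_force: [0.3, 1.3, 0.3]
finger_gap: 42.7
grip_force: 0.0
time: 43.15
tool_pos: [456.6, 13.2, 246.3]
tcp_rot: [-180.0, -0.0, 175.9]
ft_force: [-1.9, 0.7, 5.8]
finger_gap: 28.8
grip_force: 29.6
```

```bash
python3 -m jog '0 0 0 0 0 .11 1;0 0 0 0 0 .11 1;0 0 0 0 0 .11 1;0 0 0 0 0 .11 1;0 0 0 0 0 .11 1'
python3 -m jog '0 0 0 0 0 .11 1;0 0 0 0 0 .11 1;0 0 0 0 0 .11 1;0 0 0 0 0 .11 1;0 0 0 0 0 .11 1'
python3 -m jog '0 0 0 0 0 .11 1;0 0 0 0 0 .11 1;0 0 0 0 0 0 1;0 0 0 0 0 0 1'
python3 -m jog '0 0 0 0 0 0 .3;0 0 0 0 0 0 .1;0 0 0 0 0 0 .1;0 0 0 0 0 0 .1'
python3 -m jog '0 0 -.1 0 0 0 .1;0 0 -.3 0 0 0 .1;0 0 -.4 0 0 0 .1;0 0 -.4 0 0 0 .1;0 0 0 0 0 0 .1'
python3 - <<'E'
from h import *
d=snapshot("wrist");cv2.imwrite("pics/k2.png",d["img"][:,:,::-1])
h=cv2.cvtColor(d["img"],cv2.COLOR_RGB2HSV)
x,y=proj(d,[[457.3,12.9,92]])[0];print(x,y)
m=cv2.inRange(h,(0,150,80),(8,255,255))
n,l,st,c=cv2.connectedComponentsWithStats(m)
for k in range(1,n):
    if st[k,4]>15:print(st[k],c[k],onz(d,c[k],92),onz(d,c[k],55))
E
```

```text
time: 43.78
tool_pos: [456.7, 13.4, 246.3]
tcp_rot: [-180.0, -0.0, 142.7]
ft_force: [-0.4, 0.9, 4.0]
finger_gap: 28.6
grip_force: 29.5
time: 44.4
tool_pos: [456.8, 13.6, 246.3]
tcp_rot: [180.0, -0.0, 109.7]
ft_force: [0.4, 3.7, 3.1]
finger_gap: 28.8
grip_force: 29.4
time: 44.9
tool_pos: [456.9, 13.5, 246.4]
tcp_rot: [180.0, -0.0, 96.8]
ft_force: [1.8, 4.9, 3.5]
finger_gap: 28.9
grip_force: 29.4
time: 45.4
tool_pos: [456.1, 13.1, 245.5]
tcp_rot: [-179.9, 0.0, 96.7]
ft_force: [0.2, -0.4, 0.4]
finger_gap: 38.3
grip_force: 0.0
time: 46.02
tool_pos: [457.8, 13.1, 370.7]
tcp_rot: [179.6, 0.1, 96.7]
ft_force: [0.3, 0.5, -0.6]
finger_gap: 38.5
grip_force: 0.0
314.8 238.7
[336 108  18  20 278] [344.30935252 117.65827338] [467.1  95.6  92. ] [469.7  97.7  55. ]
[353 232  17   8  87] [360.89655172 235.25287356] [489.1  19.   92. ] [495.    9.6  55. ]
[314 238  22   8  88] [325.27272727 241.01136364] [464.8  12.   92. ] [467.1   1.6  55. ]
```

View pics/k2.png

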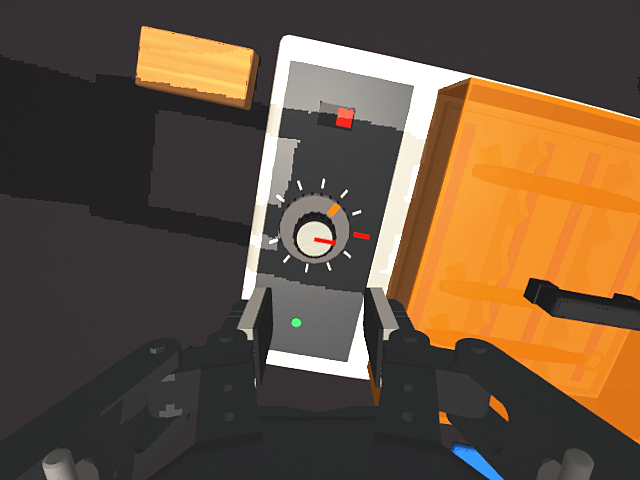

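The pointer (314→335, 239→243) now aims at the red tick (353→370). I'll do a last check of the ring mark and the cover before handing in.

Run:
```python
from h import *
import pickle
d0=pickle.load(open("knob.pkl","rb"));d=snapshot("wrist")
h=cv2.cvtColor(d["img"],cv2.COLOR_RGB2HSV)
m=cv2.inRange(h,(10,150,120),(22,255,255));x,y=proj(d,[[457.3,12.9,68]])[0].astype(int)
q=np.zeros_like(m);q[y-40:y+40,x-40:x+40]=m[y-40:y+40,x-40:x+40];v,u=np.nonzero(q)
print("mark",onz(d0,(344.5,252.8),68),onz(d,(u.mean(),v.mean()),68))
r=cv2.inRange(h,(0,150,80),(8,255,255))[232:252,308:342];v,u=np.nonzero(r)
f=cv2.fitLine(np.c_[u+308,v+232].astype(np.float32),cv2.DIST_L2,0,.01,.01).ravel()
a,b=onz(d,(f[2],f[3]),92),onz(d,(f[2]+10*f[0],f[3]+10*f[1]),92);print("pointer",np.degrees(np.arctan2(*(b-a)[1::-1])))
t=snapshot("top");h=cv2.cvtColor(t["img"],cv2.COLOR_RGB2HSV);m=cv2.inRange(h,(5,120,60),(25,255,255));m[:,:200]=0;m[:140]=0
c=max(cv2.findContours(m,1,2)[0],key=cv2.contourArea);rc=cv2.minAreaRect(c);print(rc,[onz(t,p,115) for p in cv2.boxPoints(rc)],[proj(t,[unit(55+i*116,j*119,115) for i,j in((-1,-1),(-1,1),(1,1),(1,-1))])])
```

```text
mark [470.   31.6  68. ] [469.2  30.4  68. ]
pointer -4.085616779974877
((286.527099609375, 185.4419403076172), (103.43621826171875, 100.07555389404297), 5.024075031280518) [array([535.1, 129.2, 115. ]), array([774.7, 115.9, 115. ]), array([ 750.9, -127.3,  115. ]), array([ 513.1, -104. ,  115. ])] [array([[337. , 238.1],
       [232.1, 231.2],
       [242.1, 134.7],
       [342.8, 141.1]])]
```

```bash
python3 -c "
from bench import *
print(hand_in())"
```

```text
the job is handed in; nothing more can be done
None
```

The brown, olive and red pens lie in notches 0, 2 and 3, the cover is down over the lip, the timer pointer is at 5 minutes, and the ring mark measured within about 1.5 mm of its start; the job is handed in, but the call returned no verdict.

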